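# Hang the draining basket in the wash basin's rim notch

## Task

Hang the wire draining basket inside the parts-wash basin by its own hook, over the rim of the notched wall that faces the robot: work the hook gently along the rim until it has dropped fully into the notch, then let go so that the basket hangs there upright by itself. Do not lean hard on the basin, which stands on soft mounts, and leave the other parts on the bench where they are.

Things in the scene. Friction and masses are not known exactly. Their poses are not given: they have to be found in the camera images.
- grip (a point): Centre (half-way up) of the grey grip post, 16 (x) x 20 (y) mm, on top of the draining basket's hook; the post reaches 23 mm above this point and stands free to 32 mm below it, where the hook's strap begins. z up; x from the hook towards the basket; y along its back plate. The basket stands loose on the bench, its underside 122 mm below this point; about 0.2 kg.
- hook (a point): Middle of the hook's throat at the underside of its strap, the face that rests on the rim: 37 mm straight below the grip centre, same axes. The strap is 22 mm wide (y). The throat, open below, is 14 mm wide (x -7 to +7): back plate on the +x side; on the -x side a lip reaching 18 mm below the strap.
- wires (a point): Centre of the open aluminium wire basket, 63 (x) x 73 (y) x 47 mm high, below and to the +x side of the hook; same axes. At its bottom on the hook side a rubber bumper stands 3 mm proud of the back plate, to lean on the wall's inner face: a wall standing 1.5 mm to the -x side of the throat's middle has 3 mm to spare on both sides.
- rim_start (a point): Point on the rim (middle of its thickness) of the basin's notched wall, the long wall nearest the robot, 60 mm to the -y side of the wall's middle, 135 mm above the bench. x across the wall into the basin, y along it, z up. The wall is 280 mm long, 5 mm thick (7 mm in its end posts, beyond 56 mm from the middle), smooth outside; its rim is level and plain but for one notch, 26 mm wide, 10 mm deep.
- wash_basin: Open steel basin, 130 (x) x 280 (y) x 107 mm, empty; origin at the centre of its underside, 28 mm above the bench; axes as the rim. The notch is in a strip clamped anywhere along the wall: its centre lies 20 to 100 mm along +y from rim_start, is not measured, and must be looked or felt for: a hook pressed lightly on the rim slides freely until it meets the notch.
- wash_stand: Base plate under the basin, 150 x 300 x 6 mm, fixed to the bench, with soft mounts. The basin cannot move sideways; it gives way straight down once pressed with about 3.5 N, 1 mm more per newton, up to 15 mm (18 N), then is hard. It springs back up, so it jumps up round a pressed hook that meets the notch. Origin: centre of the underside.
- clutch_hub: Bystander: black clutch hub, 127 mm across, 52 mm high, on the bench; origin at the centre of its underside.
- piston: Bystander: bare piston standing on its skirt, 87 mm across, 52 mm high; origin at the centre of its underside.
- micrometer: Bystander: small outside micrometer lying flat, 52 x 102 x 16 mm; origin at the centre of its underside.
Not all that is in view belongs to the job. What is meant by the part that bears grip is not green or orange, and is the smaller of those in its own colour.

How it is judged:
By the outcome, as a careful person would: the job done as asked, in the order asked, and still so for the second after the job is handed in, with the robot touching nothing.
It also fails if it takes over 72 s, if anything falls off the work surface, if the arm or the gripper's body presses on something with over 40 N, if the wrist force passes 120 N, or if a joint passes its speed limit or range.

## Robot

A 6-joint arm with a two-finger parallel gripper is mounted at the origin on a cart in front of the work surface, level with it; the furniture and walls round the work are solid. World frame = base frame: x ahead of the robot, y to its left, z up, the work surface at z = 0. Lengths are in m, angles in degrees, forces in N, time in s.
With the tool pointing down it reaches from about 0.25 to 0.725 m from the base axis. Payload 9.7 kg.
Tool frame: the origin (TCP) lies midway between the tips of the shut fingers; the grasp point (between the pads) lies bot.hold_point_z behind it (bot.hold_point_z is the distance from the TCP to the grasp point, in m); z points along the fingers, y is the line along which they close (so a half turn about z gives the same grasp; the last joint's range is limited). The gripper opens to 85 mm and grips with 20 to 120 N. Pads are 22 mm wide; open, the fingers measure 114 mm over their backs; the gripper's body (76 mm by 85 mm) begins 54 mm behind the grasp point. The pads swing forward as they close: fully open they stand 13 mm farther back than shut.
Start: joints at [-70.76, 4.979, 10.078, 95.1, 0, 90], TCP at [0.181, -0.519, 0.231] pointing down, gripper open.
Joint ranges: [-179.16, 179.16], [-48.56, 103.87], [-65.8, 70.77], [-126.05, 130.52], [-82.76, 87.17], [-180, 180]. Speed limits (degrees/s): [127.2, 127.2, 147.25, 180, 180, 180].

## Interface

Orientations are given as [roll, pitch, yaw] about the fixed x, y, z axes, in that order (R = Rz(yaw) Ry(pitch) Rx(roll)).
In Python, from workcell import bot, camera, camera_model, ticket gives the robot as it stands.
- The arm moves only by the tool send_rows, never from a script. Its argument "targets" is text: rows parted by semicolons, each of 5 numbers parted by spaces: the shift along the tool's x, y, z in mm, then the turn about the tool's z in degrees, then the closure in counts, from 0 (fully open) to 255 (shut). A call has 1 to 20 rows; each row is the pose to reach, as a shift and turn from the pose commanded when the call began, along the tool's axes at that moment; what a row does not reach only later rows make up. A row lasts 1/8 s, in which the tool goes at most 62.5 mm and 10.7 degrees, less where a joint would pass 70% of its speed; a pose out of reach is approached as far as the arm can. A call with a gripper value outside its range is refused whole. The fingers move at their own pace and stop on an object; "newtons" is the grip in N (left out, the last holds). Time passes only in rows, so rows that repeat a pose let the fingers close. It gives the time, the measured TCP pose, the force, the opening and the grip force at its end, in the units of the state.
- bot.get_obs(): the state, without advancing time (a new reading comes with each control period).
- camera(name): name is "side" or "top"; returns the picture (384x512x3 uint8, blue, green, red); there is no depth.
- camera_model(name): a dict with "K" (3x3 intrinsics, pixels), "pose" (4x4, takes a point from camera to world coordinates). Camera axes: x right, y down, z forward; pixel columns grow to the right and rows downward; lengths in m; the calibration is good to about 2 mm. A picture is of the moment at which its call begins. camera_model takes no time and is no camera call.
- ticket.job_done(): hands the job in; it is judged then, once.
The state is a dict: "time": time; "q": joint angles; "qd": joint speeds; "joint_efforts": joint torques, N m; "ee_pos": TCP position; "tcp_rot": TCP orientation; "wrist_force": force on the tool from outside, world axes, zero at the start; "torque": the same for the moment, N m; "opening": finger opening in m; "grasp_force": force on a finger pad.
Only numpy, scipy, OpenCV 4.12 (cv2) and the standard library are available. Lean on these libraries where they do the work, as an engineer would, in place of code of your own. Each camera call takes 0.05 s, during which the arm holds its last target. There are 200 camera calls.

## Working session

There is one attempt and no reset: what is moved stays moved. The work goes in short steps, Python scripts to look and compute and a tool call to move; the robot and the scene stay as the last step left them, time stands still between calls to the robot, and variables do not carry over. Pictures are saved under pics/ and viewed, at most 10 in all, crops included, and the job is handed in when it is done.

Besides the shell and the picture viewer there is one more tool, called as a command line: name --argument value ..., lists and objects as JSON in quotes. send_rows: Moves the arm, as the interface text tells. Its arguments: {"type":"object","properties":{"targets":{"type":"string"},"newtons":{"type":"number"}},"required":["targets"]}

```bash
mkdir -p pics
python3 - <<'E'
from workcell import bot,camera,camera_model
import cv2
for n in("side","top"):
    cv2.imwrite(f"pics/{n}0.png",camera(n)); m=camera_model(n); print(n,m["K"],m["pose"])
o=bot.get_obs();print(o, bot.hold_point_z)
E
```

```text
side [[393.12072118   0.         255.87847694]
 [  0.         393.12072118 196.89240482]
 [  0.           0.           1.        ]] [[-9.85500857e-01 -9.22327757e-02  1.42411991e-01  2.53708336e-01]
 [-1.69669584e-01  5.33039995e-01 -8.28903249e-01  7.53544798e-01]
 [ 5.40760370e-04 -8.41047846e-01 -5.40960468e-01  7.83569032e-01]
 [ 0.00000000e+00  0.00000000e+00  0.00000000e+00  1.00000000e+00]]
top [[483.85522148   0.         247.42139013]
 [  0.         483.85522148 196.16372564]
 [  0.           0.           1.        ]] [[-8.41825008e-04 -9.97070292e-01  7.64861006e-02  3.35357958e-01]
 [-9.99981322e-01  3.76317757e-04 -6.10037673e-03 -2.88275719e-01]
 [ 6.05372133e-03 -7.64898074e-02 -9.97051986e-01  1.47785344e+00]
 [ 0.00000000e+00  0.00000000e+00  0.00000000e+00  1.00000000e+00]]
{'time': 0.1, 'q': array([-7.07610690e+01,  5.00834584e+00,  1.00389638e+01,  9.51008548e+01,
        4.05110368e-05,  9.00004311e+01]), 'qd': array([-0.0268025 , -0.12154442,  0.15345512, -0.06385994,  0.01963492,
        0.08342997]), 'joint_efforts': array([-3.97707854e-04, -5.21562624e+01,  4.65652978e+01,  1.60284166e-02,
       -1.82923611e-05, -1.13010555e-05]), 'ee_pos': array([ 0.18115884, -0.51908079,  0.2306499 ]), 'tcp_rot': array([-1.79929763e+02, -3.99825962e-05,  1.92384999e+01]), 'wrist_force': array([-0.53743862, -0.16225401,  0.05069127]), 'torque': array([-0.00773906,  0.04973471, -0.01158255]), 'grasp_force': 0.0, 'opening': 0.0855018584785423} 0.0187
```

View pics/side0.png

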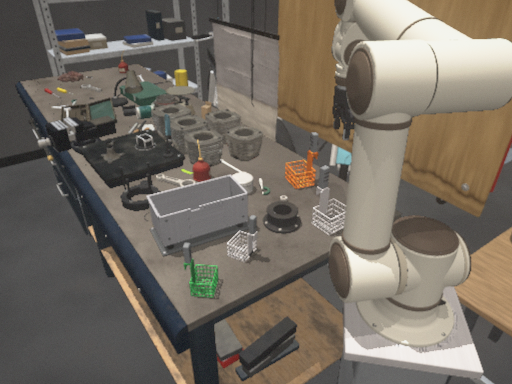

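View pics/top0.png

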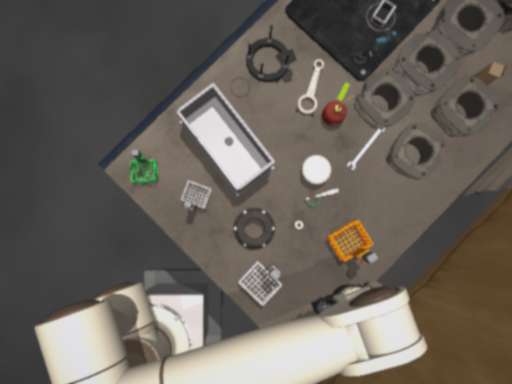

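The top picture shows two white baskets. The smaller is near (196,195) with its grip near (190,215), and the larger is at (262,283). The basin is at (226,140). I'll zoom in on these.

Run:
```python
import cv2
t=cv2.imread("pics/top0.png")[75:225,165:285]; cv2.imwrite("pics/topc.png",cv2.resize(t,None,fx=4,fy=4,interpolation=cv2.INTER_CUBIC))
s=cv2.imread("pics/side0.png")[165:275,140:265]; cv2.imwrite("pics/sidec.png",cv2.resize(s,None,fx=5,fy=5,interpolation=cv2.INTER_CUBIC))
```

```text
(no output)
```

View pics/topc.png

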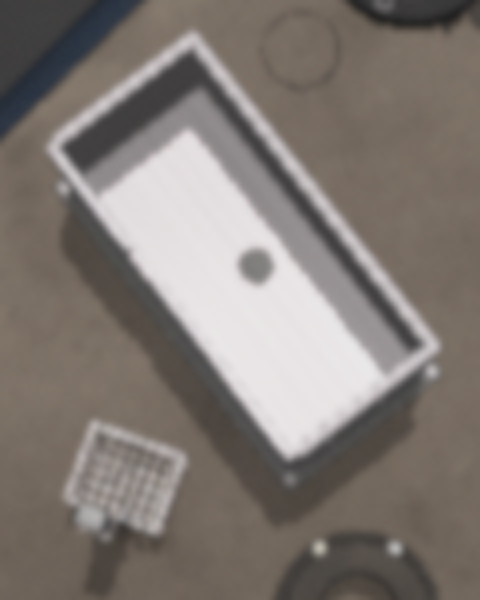

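View pics/sidec.png

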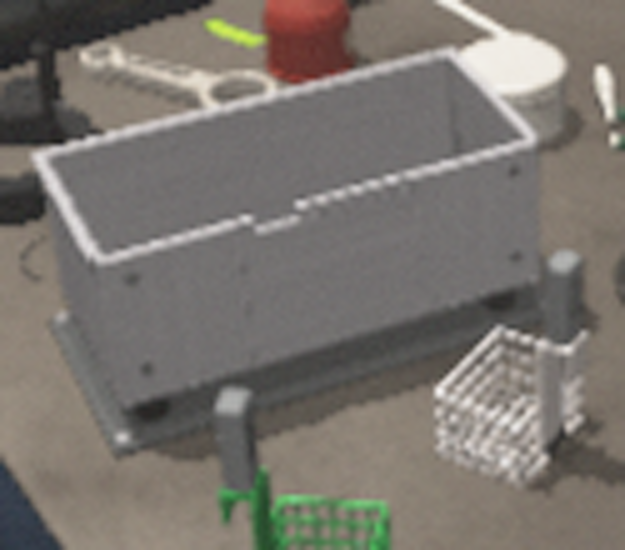

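The side view shows the notch in the near wall at crop (253–297, ~222), and the basket's post top at (564,257). The top view gives the basin corners and the basket's rim. Next I fit these.

```bash
cat > h.py <<'E'
import numpy as np
from workcell import camera_model
from scipy.optimize import least_squares
M={n:camera_model(n) for n in("side","top")}
def proj(n,P):
    T=np.linalg.inv(M[n]["pose"]); p=(T[:3,:3]@np.asarray(P).T).T+T[:3,3]; p=p@M[n]["K"].T
    return p[...,:2]/p[...,2:]
def ray(n,uv):
    d=np.linalg.inv(M[n]["K"])@[uv[0],uv[1],1]; return M[n]["pose"][:3,3],M[n]["pose"][:3,:3]@d
def onz(n,uv,z): o,d=ray(n,uv); return o+d*(z-o[2])/d[2]
def crop(n,uv):
    s,o=((4,(165,75)) if n=="top" else (5,(140,165)));return (np.array(uv)+.5)/s-.5+np.array(o)
def rz(y): c,s=np.cos(y),np.sin(y); return np.array([[c,-s,0],[s,c,0],[0,0,1]])
E
python3 - <<'E'
from h import *
T=crop("top",[(52,147),(193,34),(438,347),(290,463)])
S=crop("side",[(99,259),(36,157),(456,50),(537,140)])
L=np.array([[-65,140,135],[65,140,135],[65,-140,135],[-65,-140,135]])/1e3
W=lambda p:(rz(p[2])@L.T).T+[p[0],p[1],0]
f=lambda p:np.r_[(proj("top",W(p))-T).ravel(),(proj("side",W(p))-S).ravel()]
r=least_squares(f,[.4,-.25,-.92]);p=r.x;print("basin",p[:2],np.degrees(p[2]),"\n",r.fun.reshape(-1,2).round(1).tolist())
R=rz(p[2])
for c in [(253,217),(257,232),(297,205),(297,222)]:
    o,d=ray("side",crop("side",c)); n=R[:,0]; w=np.array([p[0],p[1],0])
    t=(n@(w-o)-.0625)/(n@d); q=R.T@(o+t*d-w); print("notch",(q*1e3).round(1))
print("rim_start",R@[-.0625,-.06,0]+[p[0],p[1],.135])
a=crop("top",(90,516));b=crop("side",(564,257))
g=least_squares(lambda P:np.r_[proj("top",P)-a,proj("side",P)-b],[.3,-.15,.145]);print("post top",g.x,g.fun.round(2), onz("top",a,.145),onz("side",b,.145))
Q=[onz("top",crop("top",c),.047)[:2] for c in [(97,422),(187,457),(160,533),(67,497)]]
Q=np.array(Q);print(Q.round(3).tolist(),Q.mean(0))
for u in (Q[0]-Q[3],Q[1]-Q[2]): print(np.degrees(np.arctan2(u[1],u[0])),np.linalg.norm(u))
for u in (Q[0]-Q[1],Q[3]-Q[2]): print(np.degrees(np.arctan2(-u[0],u[1])),np.linalg.norm(u))
E
```

```text
basin [ 0.6066216 -0.2328571] -52.454019428805445 
 [[-1.4, 0.1], [0.1, 0.8], [-0.6, 0.3], [-0.4, -0.5], [-0.2, -0.7], [0.5, -1.9], [-0.9, -1.3], [0.3, -1.2]]
notch [-62.5  46.9 130.5]
notch [-62.5  45.5 119.3]
notch [-62.5  19.4 130.4]
notch [-62.5  20.4 118.4]
rim_start [ 0.52096236 -0.21986694  0.135     ]
post top [ 0.41630386 -0.12993626  0.14218987] [ 0.04  0.33 -0.33 -0.03] [ 0.41703236 -0.13014598  0.145     ] [ 0.41465444 -0.12608741  0.145     ]
[[0.493, -0.123], [0.467, -0.19], [0.41, -0.17], [0.437, -0.101]] [ 0.45184986 -0.14622875]
-21.263406171145142 0.059922127262551195
-19.230814086118777 0.05977870666619976
-21.315660774192704 0.07186855661592655
-21.173974547233207 0.07398884705113015
```

send_rows --targets "20 -17 -20 -3 0;60 -50 -30 -9 0;105 -87 -30 -15 0;155 -128 -30 -22 0;205 -170 -30 -29 0;255 -211 -30 -36 0;300 -249 -30 -43 0;330 -273 -30 -47 0;350 -290 -30 -50 0;350 -290 -20 -50 0;350 -290 -10 -50 0;350 -290 -10 -50 0;350 -290 -10 -50 0" --newtons 40

```text
time: 1.72
ee_pos: [0.4158, -0.1308, 0.2414]
tcp_rot: [180.0, -0.0, 69.2]
wrist_force: [0.3, 0.3, -0.5]
opening: 0.0854
grasp_force: 0.0
```

Run:
```python
from workcell import bot,camera
import cv2,numpy as np
o=bot.get_obs();print(o["time"],o["ee_pos"],o["tcp_rot"],o["q"],o["wrist_force"])
t=camera("top")[75:225,165:285];s=camera("side")[120:280,140:300]
cv2.imwrite("pics/p1.png",np.hstack([cv2.resize(t,(480,600)[::1],interpolation=2)[:560],]));cv2.imwrite("pics/p1s.png",cv2.resize(s,None,fx=3.5,fy=3.5,interpolation=2))
```

```text
1.725 [ 0.41578646 -0.13076277  0.24135387] [ 1.79999626e+02 -1.10194365e-03  6.91508262e+01] [-1.74588068e+01 -1.02854351e+01 -3.48199701e+00  9.68029992e+01
  1.07787686e-03  9.33903670e+01] [ 0.34545793  0.2584325  -0.45688506]
```

View pics/p1s.png

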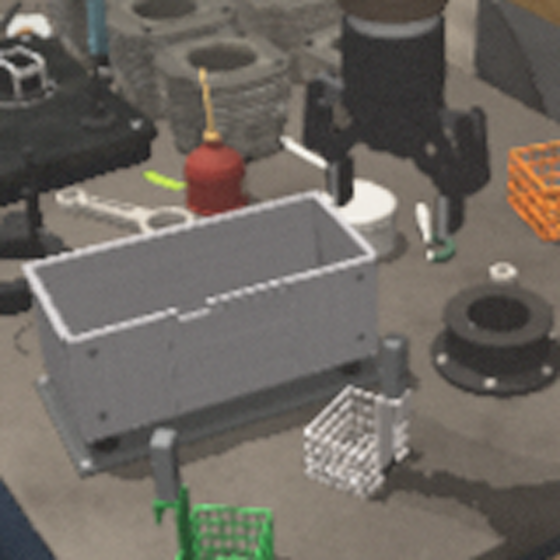

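The open fingers at crop (340,195) and (450,225) straddle the line above the post at (393,340). I can go down and grip.

send_rows --targets "0 0 20 0 0;0 0 50 0 0;0 0 80 0 0;0 0 105 0 0;0 0 125 0 0;0 0 138 0 0;0 0 138 0 0;0 0 138 0 80;0 0 138 0 160;0 0 138 0 255;0 0 138 0 255;0 0 138 0 255;0 0 138 0 255;0 0 138 0 255;0 0 138 0 255" --newtons 40

```text
time: 3.7
ee_pos: [0.4161, -0.1302, 0.1034]
tcp_rot: [180.0, 0.0, 69.2]
wrist_force: [-2.2, -0.8, 1.7]
opening: 0.0155
grasp_force: 43.8
```

send_rows --targets "0 0 -10 0 255;0 0 -30 0 255;0 0 -60 0 255;0 0 -90 0 255;0 0 -120 0 255;0 0 -150 0 255;0 0 -168 0 255;0 0 -175 0 255;0 15 -175 4 255;0 35 -175 9 255;0 60 -175 14 255;0 85 -175 19 255;0 110 -175 24 255;0 135 -175 28 255;0 152 -175 30.5 255;0 160 -175 31.6 255;0 160 -175 31.6 255;0 160 -175 31.6 255;0 160 -175 31.6 255" --newtons 60

```text
time: 6.08
ee_pos: [0.5653, -0.1867, 0.2787]
tcp_rot: [180.0, -0.0, 37.7]
wrist_force: [-0.3, 0.6, -2.4]
opening: 0.0152
grasp_force: 58.9
```

Run:
```python
from workcell import bot,camera
import cv2,numpy as np
o=bot.get_obs();print(o["time"],o["ee_pos"],o["tcp_rot"],o["wrist_force"],o["torque"],o["opening"])
t=camera("top");s=camera("side");cv2.imwrite("pics/t2.png",t);cv2.imwrite("pics/s2.png",s)
a=cv2.resize(t[80:200,170:280],(440,480),interpolation=2);b=cv2.resize(s[110:260,145:250],(336,480),interpolation=2)
cv2.imwrite("pics/p2.png",np.hstack([a,b]))
```

```text
6.075 [ 0.56532031 -0.18671344  0.27872337] [ 1.79975671e+02 -1.54199065e-02  3.76590283e+01] [-0.27167368  0.60557951 -2.43130171] [ 0.01819353 -0.01650083 -0.02543722] 0.015160723981403489
```

View pics/p2.png

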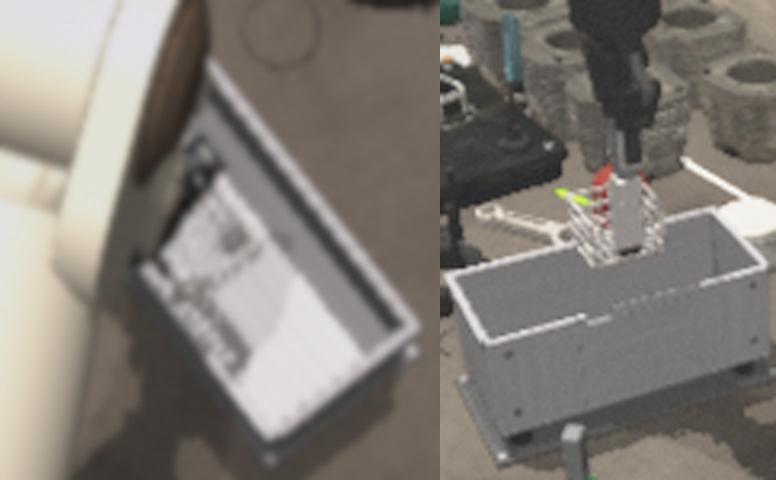

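The basket hangs upright above the basin at side crop (625,215). I'll enter 4 mm inside the wall, then feel for the inner face with the bumper.

send_rows --targets "0 4 0 0 255;0 4 10 0 255;0 4 20 0 255;0 4 30 0 255;0 4 40 0 255;0 4 50 0 255;0 4 60 0 255;0 4 70 0 255;0 4 78 0 255;0 4 85 0 255;0 4 85 0 255;0 4 85 0 255"

```text
time: 7.68
ee_pos: [0.5683, -0.19, 0.1936]
tcp_rot: [180.0, -0.0, 37.6]
wrist_force: [-0.4, -0.3, -2.5]
opening: 0.0153
grasp_force: 59.0
```

send_rows --targets "0 -0.5 0 0 255;0 -1 0 0 255;0 -1.5 0 0 255;0 -2 0 0 255;0 -2.5 0 0 255;0 -3 0 0 255;0 -3 0 0 255;0 -3 0 0 255"

```text
time: 8.68
ee_pos: [0.5664, -0.1876, 0.1933]
tcp_rot: [180.0, 0.0, 37.6]
wrist_force: [-0.6, 0.2, -1.6]
opening: 0.0154
grasp_force: 59.0
```

send_rows --targets "0 -0.5 0 0 255;0 -1 0 0 255;0 -1 0 0 255;0 -1 0 0 255"

```text
time: 9.18
ee_pos: [0.5657, -0.1868, 0.1933]
tcp_rot: [-180.0, -0.0, 37.6]
wrist_force: [-0.2, 0.4, -1.3]
opening: 0.0155
grasp_force: 59.0
```

send_rows --targets "0 -0.5 0 0 255;0 -1 0 0 255;0 -1 0 0 255;0 -1 0 0 255"

```text
time: 9.68
ee_pos: [0.5651, -0.1861, 0.1933]
tcp_rot: [-180.0, -0.0, 37.6]
wrist_force: [-0.0, 0.5, -1.5]
opening: 0.0154
grasp_force: 59.0
```

send_rows --targets "0 -0.5 0 0 255;0 -1 0 0 255;0 -1 0 0 255;0 -1 0 0 255"

```text
time: 10.18
ee_pos: [0.5645, -0.1853, 0.1933]
tcp_rot: [180.0, -0.0, 37.6]
wrist_force: [0.1, -0.2, -2.9]
opening: 0.0153
grasp_force: 59.0
```

send_rows --targets "0 -0.5 0 0 255;0 -1 0 0 255;0 -1 0 0 255;0 -1 0 0 255"

```text
time: 10.68
ee_pos: [0.5639, -0.1845, 0.1933]
tcp_rot: [180.0, -0.0, 37.6]
wrist_force: [0.2, -0.4, -1.0]
opening: 0.0154
grasp_force: 59.0
```

send_rows --targets "0 -0.5 0 0 255;0 -1 0 0 255;0 -1 0 0 255;0 -1 0 0 255"

```text
time: 11.18
ee_pos: [0.5634, -0.1838, 0.1933]
tcp_rot: [180.0, 0.0, 37.6]
wrist_force: [1.0, -0.8, -2.1]
opening: 0.0154
grasp_force: 58.9
```

send_rows --targets "0 -0.5 0 0 255;0 -1 0 0 255;0 -1 0 0 255;0 -1 0 0 255"

```text
time: 11.68
ee_pos: [0.563, -0.1834, 0.1933]
tcp_rot: [179.9, 0.0, 37.6]
wrist_force: [1.9, -3.5, -3.8]
opening: 0.0153
grasp_force: 58.9
```

Contact with the wall is clear. I back off 4 mm and go down towards the rim.

send_rows --targets "0 2 0 0 255;0 4 0 0 255;0 4 5 0 255;0 4 10 0 255;0 4 15 0 255;0 4 20 0 255;0 4 25 0 255;0 4 29 0 255;0 4 32 0 255;0 4 34 0 255;0 4 35 0 255;0 4 35 0 255;0 4 35 0 255"

```text
time: 13.3
ee_pos: [0.5652, -0.1861, 0.1584]
tcp_rot: [180.0, -0.0, 37.6]
wrist_force: [-0.6, -0.2, -2.0]
opening: 0.015
grasp_force: 59.2
```

Run:
```python
from workcell import bot,camera
import cv2,numpy as np
s=camera("side")[110:260,145:250];cv2.imwrite("pics/p3.png",cv2.resize(s,(420,600),interpolation=2))
```

```text
(no output)
```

View pics/p3.png

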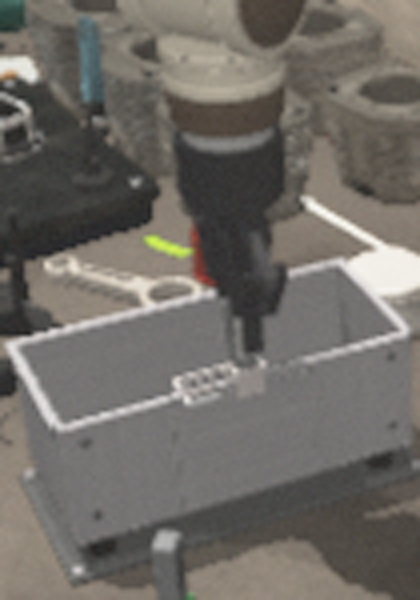

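The hook at (250,375) now straddles the near wall, with the lip outside and the basket inside. I lower it gently onto the rim.

send_rows --targets "0 0 1 0 255;0 0 2 0 255;0 0 3 0 255;0 0 3.5 0 255;0 0 4 0 255;0 0 4 0 255;0 0 4 0 255"

```text
time: 14.22
ee_pos: [0.5651, -0.1861, 0.1543]
tcp_rot: [180.0, -0.0, 37.6]
wrist_force: [0.2, 1.9, -1.2]
opening: 0.0152
grasp_force: 59.2
```

send_rows --targets "0 0 0.5 0 255;0 0 1 0 255;0 0 1 0 255;0 0 1 0 255"

```text
time: 14.72
ee_pos: [0.5651, -0.186, 0.1533]
tcp_rot: [-180.0, 0.0, 37.6]
wrist_force: [0.3, -0.2, -1.2]
opening: 0.0153
grasp_force: 59.3
```

send_rows --targets "0 0 0.5 0 255;0 0 0.5 0 255;0 0 0.5 0 255;0 0 0.5 0 255"

```text
time: 15.22
ee_pos: [0.5651, -0.1861, 0.153]
tcp_rot: [180.0, -0.0, 37.6]
wrist_force: [-0.5, -0.0, 2.0]
opening: 0.0153
grasp_force: 59.7
```

send_rows --targets "0 0 0.5 0 255;0 0 0.5 0 255;0 0 0.5 0 255;0 0 0.5 0 255"

```text
time: 15.72
ee_pos: [0.5651, -0.1861, 0.1523]
tcp_rot: [180.0, -0.0, 37.6]
wrist_force: [-0.5, 0.5, 1.9]
opening: 0.0153
grasp_force: 59.8
```

send_rows --targets "0 0 0.5 0 255;0 0 0.5 0 255;0 0 0.5 0 255;0 0 0.5 0 255"

```text
time: 16.23
ee_pos: [0.5652, -0.1861, 0.1518]
tcp_rot: [180.0, -0.0, 37.6]
wrist_force: [-1.2, 0.6, 3.5]
opening: 0.0153
grasp_force: 59.8
```

Seated on the rim with about 4–5 N. Now I slide +y towards the notch.

send_rows --targets "1 0 0 0 255;3 0 0 0 255;5 0 0 0 255;7 0 0 0 255;9 0 0 0 255;11 0 0 0 255;13 0 0 0 255;15 0 0 0 255;17 0 0 0 255;19 0 0 0 255;20 0 0 0 255;20 0 0 0 255"

```text
time: 17.73
ee_pos: [0.5811, -0.1738, 0.1518]
tcp_rot: [-180.0, -0.0, 37.6]
wrist_force: [-1.6, -1.3, 2.4]
opening: 0.0155
grasp_force: 59.9
```

send_rows --targets "1 0 0 0 255;2 0 0 0 255;3 0 0 0 255;4 0 0 0 255;5 0 0 0 255;6 0 0 0 255;7 0 0 0 255;8 0 0 0 255;9 0 0 0 255;10 0 0 0 255;11 0 0 0 255;11 0 0 0 255"

```text
time: 19.23
ee_pos: [0.5898, -0.167, 0.1518]
tcp_rot: [180.0, -0.0, 37.6]
wrist_force: [-2.0, -1.5, 3.1]
opening: 0.0154
grasp_force: 59.9
```

send_rows --targets "0.5 0 0 0 255;1 0 0 0 255;1.5 0 0 0 255;2 0 0 0 255;2 0 0 0 255;2 0 0 0 255"

```text
time: 19.98
ee_pos: [0.5913, -0.1658, 0.1518]
tcp_rot: [180.0, -0.0, 37.6]
wrist_force: [-1.5, -0.5, 2.5]
opening: 0.0156
grasp_force: 59.9
```

send_rows --targets "0.5 0 0 0 255;1 0 0 0 255;1 0 0 0 255;1 0 0 0 255"

```text
time: 20.48
ee_pos: [0.5921, -0.1653, 0.1518]
tcp_rot: [-180.0, -0.0, 37.6]
wrist_force: [-2.3, -1.7, 3.0]
opening: 0.0153
grasp_force: 59.9
```

send_rows --targets "0.5 0 0 0 255;1 0 0 0 255;1 0 0 0 255;1 0 0 0 255"

```text
time: 20.98
ee_pos: [0.5928, -0.1645, 0.1515]
tcp_rot: [-180.0, 0.0, 37.6]
wrist_force: [0.5, -0.6, -2.5]
opening: 0.0154
grasp_force: 59.3
```

send_rows --targets "0.5 0 0 0 255;1 0 0 0 255;1 0 0 0 255;1 0 0 0 255"

```text
time: 21.48
ee_pos: [0.5936, -0.1641, 0.1518]
tcp_rot: [180.0, -0.0, 37.6]
wrist_force: [0.6, 0.8, -1.6]
opening: 0.0157
grasp_force: 59.3
```

send_rows --targets "0.5 0 0 0 255;1 0 0 0 255;1 0 0 0 255;1 0 0 0 255"

```text
time: 21.98
ee_pos: [0.5944, -0.1635, 0.1518]
tcp_rot: [-180.0, 0.0, 37.6]
wrist_force: [-1.0, -0.2, -0.6]
opening: 0.0152
grasp_force: 59.3
```

The hook met the notch (force dropped), and I am now about 2 mm past the edge, so centred. I lower it into the notch.

send_rows --targets "0 0 1 0 255;0 0 2 0 255;0 0 3 0 255;0 0 4 0 255;0 0 5 0 255;0 0 6 0 255;0 0 7 0 255;0 0 7 0 255;0 0 7 0 255"

```text
time: 23.1
ee_pos: [0.5944, -0.1635, 0.1448]
tcp_rot: [180.0, 0.0, 37.6]
wrist_force: [0.7, 0.6, -0.7]
opening: 0.0154
grasp_force: 59.3
```

send_rows --targets "0 0 0.5 0 255;0 0 1 0 255;0 0 1 0 255;0 0 1 0 255"

```text
time: 23.6
ee_pos: [0.5944, -0.1635, 0.1438]
tcp_rot: [-180.0, -0.0, 37.6]
wrist_force: [-0.0, 0.3, -2.3]
opening: 0.0153
grasp_force: 59.3
```

send_rows --targets "0 0 0.5 0 255;0 0 1 0 255;0 0 1 0 255;0 0 1 0 255"

```text
time: 24.1
ee_pos: [0.5945, -0.1635, 0.1431]
tcp_rot: [180.0, -0.0, 37.6]
wrist_force: [-0.9, 0.1, 2.5]
opening: 0.0151
grasp_force: 59.6
```

The hook bottoms out at 0.143, which is 10 mm below the rim contact height. I release and retreat upwards.

send_rows --targets "0 0 -0.3 0 255;0 0 -0.3 0 230;0 0 -0.3 0 200;0 0 -0.3 0 150;0 0 -0.3 0 80;0 0 -0.3 0 0;0 0 -0.3 0 0;0 0 -0.3 0 0;0 0 -0.3 0 0;0 0 -0.3 0 0;0 0 -0.3 0 0"

```text
time: 25.48
ee_pos: [0.5945, -0.1635, 0.1431]
tcp_rot: [180.0, -0.0, 37.6]
wrist_force: [0.3, -0.6, 0.2]
opening: 0.0852
grasp_force: 0.0
```

send_rows --targets "0 0 -5 0 0;0 0 -15 0 0;0 0 -30 0 0;0 0 -50 0 0;0 0 -75 0 0;0 0 -100 0 0;0 0 -120 0 0;0 0 -130 0 0;0 0 -130 0 0;0 0 -130 0 0"

```text
time: 26.72
ee_pos: [0.5943, -0.1634, 0.2723]
tcp_rot: [-179.9, 0.0, 37.6]
wrist_force: [-0.5, -0.3, 0.3]
opening: 0.0854
grasp_force: 0.0
```

Run:
```python
from workcell import bot,camera
import cv2,numpy as np
print(bot.get_obs()["time"])
s=camera("side")[165:265,145:265];cv2.imwrite("pics/p4.png",cv2.resize(s,(720,600),interpolation=2))
```

```text
26.725
```

View pics/p4.png

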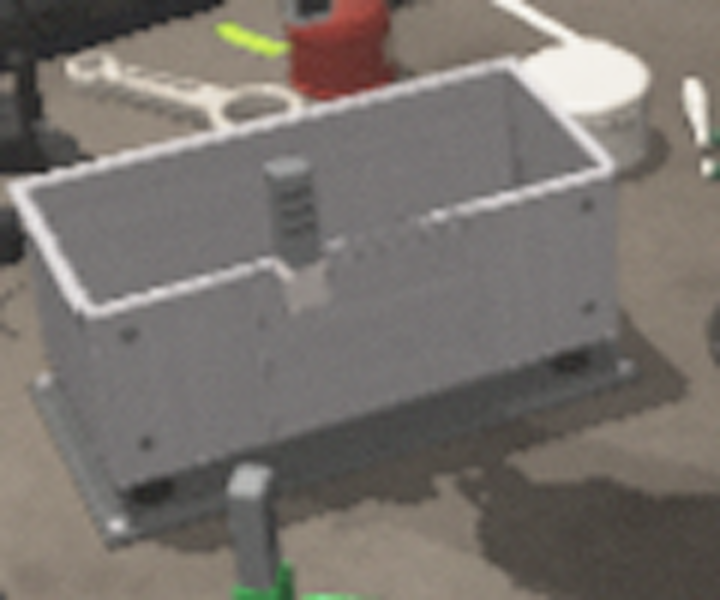

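The hook sits in the notch at (305,280), the post at (292,210) stands upright, and the gripper is clear. I hand the job in.

```bash
python3 -c "
from workcell import ticket
print(ticket.job_done())"
```

```text
the job is handed in; nothing more can be done
None
```

The small wire basket now hangs upright by its hook in the notch of the basin's near wall, the gripper is clear, and the job was handed in after about 27 s; no verdict came back.

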